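Bed in and ease the carving clamp

ROBOT

A 7-joint arm with a two-finger parallel gripper is mounted at the origin on the work surface. World frame = base frame: x ahead of the robot, y to its left, z up, the work surface at z = 0. Lengths are in m, angles in rad, forces in N, time in s.
With the tool pointing down it reaches from about 0.425 to 0.825 m from the base axis. Payload 3.6 kg.
Tool frame: the origin (TCP) lies midway between the tips of the shut fingers; the grasp point (between the pads) lies 19 mm behind it; z points along the fingers, y is the line along which they close (so a half turn about z gives the same grasp; the last joint's range is limited). The gripper opens to 93 mm and grips with 3 to 60 N. Pads are 15 mm wide; open, the fingers measure 128 mm over their backs; the gripper's body (75 mm by 188 mm) begins 65 mm behind the grasp point.
Start: joints at [-1.175, 0.615, -0.013, 1.423, 0.008, 1.103, -0.04], TCP at [0.267, 0.593, 0.219] pointing down, gripper open.
Joint ranges: [-3.12, 3.12], [-0.3, 2.06], [-1.34, 1.32], [0.26, 2.42], [-1.36, 4.5], [0.01, 1.98], [-2.84, 2.84]. Speed limits (rad/s): [2.79, 2.79, 3.14, 3.14, 3.14, 3.14, 3.14].

INTERFACE

Orientations are given as a rotation vector (axis times angle).
In Python, from plant import read_state, cams, order, spotter gives the robot as it stands.
- The arm moves only by the shell command python3 -m inch 'ROWS' [OPENING]. ROWS is JSON, a list of rows, each a list of 4 numbers: the shift along the tool's x, y, z in units of 40 mm (1.0 is 40 mm), then the turn about the tool's z in units of 5 degrees (1.0 is 5 degrees). A call has 1 to 5 rows; each row shifts and turns the commanded pose from where the row before left it, along the tool's axes as they then stand; what a row does not reach is not made up. A row lasts 1/12 s, in which the tool goes at most 41.7 mm and 7.16 degrees, less where a joint would pass 70% of its speed; a pose out of reach is approached as far as the arm can. A call is refused whole if a number of a shift passes 1 or a number of a turn 1, either way. A call with a gripper value outside its range is refused whole. OPENING is the opening, from 0 (shut) to 1 (fully open), set as the call begins (- or left out, the last holds). The fingers move at their own pace and stop on an object; the grip force is fixed at half the most. Time passes only in rows, so rows that do not move let the fingers close. It gives the time, the measured TCP pose, the force, the opening and the grip force at its end, in the units of the state.
- read_state(): the state, without advancing time (a new reading comes with each control period).
- cams.capture(name): name is "side" or "top" or "wrist"; returns a dict with "image" (400x640x3 uint8, blue, green, red), "z_map" (400x640 float32, m along the optical axis (not along the pixel's ray), 0 where there is no reading), "intrinsics" (3x3 intrinsics, pixels), "R" (3x3) and "t" (3): a world point X has camera coordinates R X + t; the wrist camera has in their place "mount" (4x4, takes a point from camera to tool coordinates, whose origin is the TCP and whose axes are the flange's). Camera axes: x right, y down, z forward; pixel columns grow to the right and rows downward; lengths in m; the calibration is good to about 2 mm. A picture is of the moment at which its call begins: read the wrist's pose just before it.
- order.sign_off(): hands the job in; it is judged then, once.
Trained networks look in a picture, given as the dict that the camera call returned (one of the last four; its "shot" number tells which), for a name from the list of things; names that differ only in an ending like _2 or _b are one class to them, and where a whole thing is asked for, a point or a joint stands for the part that bears it (a point fixed in the world has none). Each returns a list of dicts, best first, with "score" (0 to 1); they miss things now and then, are a little off and sometimes report something else, mostly with a low value. They report only what shows in the picture. A call takes as long as a camera call.
- spotter.look_for(picture, name): "centre" ([x, y, z] in m, in world coordinates, good to about 4 mm: the middle of the surface that is visible of it).
- spotter.cut_out(picture, name): "pixels" (400x640 bool, what is visible of it).
The state is a dict: "time": time; "joint_positions": joint angles; "qvel": joint speeds; "joint_efforts": joint torques, N m; "position": TCP position; "tcp_rot": TCP orientation; "ft_force": force on the tool from outside, world axes, zero at the start; "torque": the same for the moment, N m; "grip_width": opening from 0.0 (shut) to 1.0 (fully open); "finger_force": force on a finger pad.
Only numpy, scipy, OpenCV 4.12 (cv2) and the standard library are available. Lean on these libraries where they do the work, as an engineer would, in place of code of your own. Each camera call takes 0.05 s, during which the arm holds its last target. There are 200 camera calls.

TASK

On the carving stand, turn the paddle-headed thumbscrew on top of the crossbar clockwise (seen from above) until it seats fully home on the wooden bird, then back it off a quarter turn from there. Finish while still gripping the thumbscrew there, without letting go, so that it cannot creep. Leave the small round knob on the bed and the gouge, mallet and sanding block where they are.

Things in the scene. Friction and masses are not known exactly. Their poses are not given: they have to be found in the camera images.
- stand: Carving stand, fixed. Origin: centre of its bed's underside, on the table; z up. Dark wooden bed 250 (x) x 150 (y) x 20 mm; on it along x a light wooden headless bird blank. Over it a dark steel gantry: posts at y = +-85 mm, crossbar 34 (x) x 192 (y) mm with its top 144 mm above the table, bolt heads on its ends to 150 mm. The thumbscrew's vertical axis passes through the origin.
- paddle: Steel paddle head of the thumbscrew: upright flat plate 44 mm long (its x), 10 mm thick (its y), 36 mm tall (z up), turning with the screw. Origin on the screw's axis, 10 mm below its top, 184 mm above the table (paddle from 158 to 194 mm; below it a round hub, 16 mm across). Grip it across its thickness from above. It turns in place: the screw's tiny rise is not modelled.
- thumbscrew (a joint): Turn of the thumbscrew in rad. 0 = seated fully home against a hard stop, paddle's x along the stand's x; grows as it is loosened, anticlockwise from above. Starts between 1.9 and 3.4; can be loosened to 4.2. Friction about 0.06 N m; stays where it is left. A quarter turn off is 1.57: paddle along the crossbar.
- knob_rim (a point): Point on the rim of the small round knurled steel knob (32 mm across, its top 42 mm above the table) that stands on one corner of the bed, its axis at x = 104, y = -54 mm in the stand's frame. It turns easily; leave it alone.
- gouge: Loose carving gouge lying on the table, wooden handle 28 mm thick and steel blade, 195 mm long over all along its x; origin on the table under it, 100 mm from the handle's end. Leave alone.
- mallet: Loose round carving mallet standing head down, dark head 76 mm across and 90 mm tall, light handle up to 187 mm; origin at the centre of its underside. Leave alone.
- sanding_block: Loose cork sanding block 90 x 55 x 35 mm lying flat; origin at the centre of its underside. Leave alone.

How it is judged:
On the way:
1. the thumbscrew is seated fully home (value of joint thumbscrew below 0.07 rad), for 0.2 s.
At the end, for the whole second after the job is handed in: After having been seated fully home (within 0.07 rad for 0.2 s), the thumbscrew stands a quarter turn (1.57 rad, within 0.21) back from its seat, and the fingers still grip its paddle (more than 2 N) through the last second (value of joint thumbscrew between 1.36 and 1.78 rad and contact force between the fingers and paddle above 2 N); the arm keeps its last pose, push and grip.
It fails at once if the small round knob is turned (its rim moves more than 6 mm) (distance of knob_rim from where it was at the start of the episode above 0.006 m).
It fails at once if the gouge is disturbed (moved more than 20 mm) (distance of gouge from where it was at the start of the episode above 0.02 m).
It fails at once if the mallet is disturbed (moved more than 20 mm) (distance of mallet from where it was at the start of the episode above 0.02 m).
It fails at once if the sanding block is disturbed (moved more than 20 mm) (distance of sanding_block from where it was at the start of the episode above 0.02 m).
It also fails if it takes over 58 s, if anything falls off the work surface, if the arm or the gripper's body presses on something with over 40 N, if the wrist force passes 120 N, or if a joint passes its speed limit or range.

## Working session

There is one attempt and no reset: what is moved stays moved. The work goes in short steps, Python scripts to look and compute and a shell command to move; the robot and the scene stay as the last step left them, time stands still between calls to the robot, and variables do not carry over. Pictures are saved under pics/ and viewed, at most 10 in all, crops included, and the job is handed in when it is done.

```bash
mkdir -p pics
cat > h.py <<'E'
from plant import read_state, cams, order, spotter
import numpy as np, cv2
from scipy.spatial.transform import Rotation as Ro
def cloud(p,mask,st=None):
    z=p["z_map"]; v,u=np.nonzero(mask&(z>0)); d=z[v,u]
    K=p["intrinsics"]; c=np.stack([(u-K[0,2])*d/K[0,0],(v-K[1,2])*d/K[1,1],d],1)
    if "mount" in p:
        M=p["mount"]; c=c@M[:3,:3].T+M[:3,3]
        return c@Ro.from_rotvec(st["tcp_rot"]).as_matrix().T+st["position"]
    return (c-p["t"])@p["R"]
E
python3 - <<'E'
from h import *
s=read_state(); print({k:np.round(v,3) for k,v in s.items()}); print(Ro.from_rotvec(s["tcp_rot"]).as_matrix().round(2))
for n in ["top","side"]:
    p=cams.capture(n); cv2.imwrite(f"pics/{n}.png",p["image"])
    for o in ["paddle","stand","knob_rim","gouge","mallet","sanding_block"]:
        r=spotter.look_for(p,o)
        print(n,o,[(np.round(a["centre"],3),round(a["score"],2)) for a in r[:2]])
    r=spotter.cut_out(p,"paddle")
    if r:
        c=cloud(p,r[0]["pixels"]); print(len(c),c.mean(0),c.min(0),c.max(0))
        t=c[c[:,2]>0.175]
        if len(t)>5: print(t.mean(0),cv2.minAreaRect((t[:,:2]*1000).astype(np.float32)))
E
```

```text
{'time': np.float64(0.0), 'joint_positions': array([-1.175,  0.616, -0.013,  1.425,  0.008,  1.103, -0.04 ]), 'qvel': array([ 0.   , -0.   , -0.001,  0.002, -0.   , -0.   ,  0.001]), 'joint_efforts': array([ 0.0000e+00, -4.5893e+01,  2.0900e-01, -1.6574e+01, -6.1000e-02,
        2.0000e-02,  0.0000e+00]), 'position': array([0.266, 0.592, 0.218]), 'tcp_rot': array([-0.659, -3.071,  0.004]), 'ft_force': array([-0.407,  0.092, -0.19 ]), 'torque': array([ 0.017,  0.006, -0.02 ]), 'finger_force': np.float64(0.0), 'grip_width': np.float64(1.0)}
[[-0.91  0.41 -0.  ]
 [ 0.41  0.91 -0.  ]
 [-0.   -0.   -1.  ]]
top paddle [(array([0.554, 0.089, 0.193]), 0.63)]
top stand [(array([0.55 , 0.091, 0.073]), 0.86)]
top knob_rim [(array([ 0.63 , -0.001,  0.043]), 0.46)]
top gouge [(array([0.593, 0.256, 0.023]), 0.58)]
top mallet [(array([ 0.448, -0.064,  0.09 ]), 0.95)]
top sanding_block [(array([0.77 , 0.05 , 0.038]), 0.95)]
181 [0.55335506 0.09038996 0.1863706 ] [0.54382659 0.06914419 0.14317356] [0.56576966 0.1145734  0.19927474]
[0.55424958 0.08989175 0.19281664] ((555.1890258789062, 89.88400268554688), (9.99750804901123, 43.62364196777344), 22.38967514038086)
side paddle [(array([0.554, 0.084, 0.183]), 0.64)]
side stand [(array([0.558, 0.054, 0.06 ]), 0.69)]
side knob_rim [(array([ 0.623, -0.01 ,  0.045]), 0.66)]
side gouge [(array([0.571, 0.256, 0.013]), 0.54)]
side mallet [(array([ 0.442, -0.08 ,  0.088]), 0.73)]
side sanding_block [(array([0.77 , 0.043, 0.034]), 0.88)]
160 [0.55500979 0.08340195 0.177783  ] [0.54382938 0.06522838 0.14945884] [0.56759012 0.10775215 0.19757899]
[0.55499231 0.08455221 0.18696066] ((554.428466796875, 86.0763931274414), (10.853341102600098, 45.07185363769531), 26.095888137817383)
```

Run:
```python
from h import *
p=cams.capture("top"); r=spotter.cut_out(p,"stand")[0]["pixels"]|spotter.cut_out(p,"paddle")[0]["pixels"]
c=cloud(p,cv2.dilate(r.astype(np.uint8),np.ones((5,5)))>0)
for lo,hi in [(.135,.156),(.012,.027)]:
    t=c[(c[:,2]>lo)&(c[:,2]<hi)]; print(lo,len(t),t[:,2].mean().round(4),cv2.minAreaRect((t[:,:2]*1000).astype(np.float32)))
im=np.vstack([cv2.imread("pics/top.png")[50:350],cv2.imread("pics/side.png")[50:350]]); cv2.imwrite("pics/both.png",im)
```

```text
0.135 1608 0.1451 ((555.4549560546875, 90.03913879394531), (192.22877502441406, 34.163673400878906), 65.7726058959961)
0.012 2727 0.0211 ((556.3168334960938, 92.45576477050781), (182.6903533935547, 250.24388122558594), 65.95635986328125)
```

View pics/both.png

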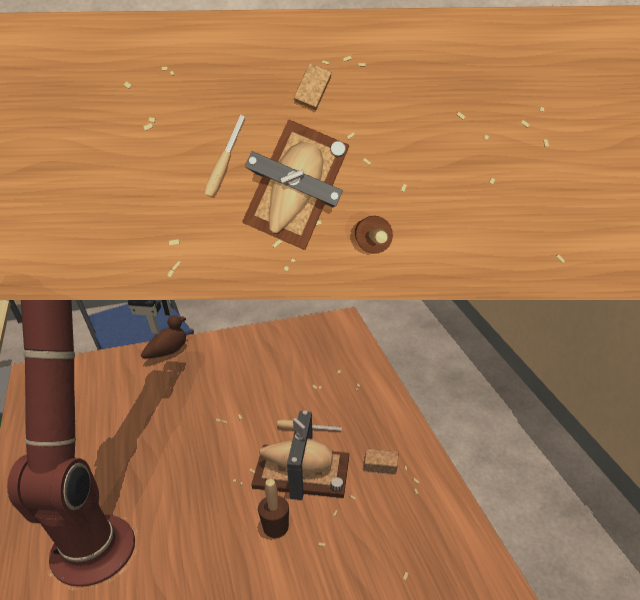

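```bash
python3 -m inch '[[-0.6,-0.43,-0.3,0],[-0.8,-0.58,-0.3,0],[-0.8,-0.58,-0.2,0],[-0.8,-0.58,0,0],[-0.8,-0.58,0,0]]' 1; python3 -m inch '[[-0.8,-0.58,0,0],[-0.8,-0.58,0,0],[-0.8,-0.58,0,0],[-0.8,-0.58,0,0],[-0.8,-0.58,0,0]]'
```

```text
time: 1.37
position: [0.3611, 0.4288, 0.2515]
tcp_rot: [0.658, 3.071, 0.003]
ft_force: [0.7, 0.1, -0.3]
grip_width: 1.001
finger_force: 0.0
time: 1.78
position: [0.4592, 0.2569, 0.251]
tcp_rot: [0.659, 3.071, 0.001]
ft_force: [0.9, -0.0, -0.9]
grip_width: 0.999
finger_force: 0.0
```

```bash
python3 -m inch '[[-0.8,-0.58,0,0],[-0.5,-0.36,0,1],[0,0,0,1],[0,0,0,1],[0,0,0,1]]'; python3 -m inch '[[0,0,0,1],[0,0,0,1],[0,0,0,1],[0,0,0,1],[0,0,0,0.7]]';python3 -m inch '[[0,0,0,0],[0,0,0,0]]'
cat > w.py <<'E'
from h import *
s=read_state(); p=cams.capture("wrist"); cv2.imwrite("pics/w%.2f.png"%s["time"],p["image"])
R=Ro.from_rotvec(s["tcp_rot"]).as_matrix()
print("pos",s["position"],"j7",s["joint_positions"][6],"ty",np.degrees(np.arctan2(R[1,1],R[0,1])))
r=spotter.cut_out(p,"paddle")
if r:
    c=cloud(p,r[0]["pixels"],s); t=c[c[:,2]>np.percentile(c[:,2],90)-.012]
    b=cv2.minAreaRect((t[:,:2]*1000).astype(np.float32)); print(r[0]["score"],np.percentile(c[:,2],[50,90,99]),b)
    print("tool d (rows)",R.T@(np.array([*np.array(b[0])/1000,.165])-s["position"])/.04)
E
python3 w.py; ls pics
```

```text
time: 2.2
position: [0.4909, 0.2022, 0.2508]
tcp_rot: [1.192, 2.907, 0.0]
ft_force: [1.1, 0.3, 0.0]
grip_width: 0.995
finger_force: 0.0
time: 2.62
position: [0.4905, 0.2031, 0.2508]
tcp_rot: [1.755, 2.605, 0.0]
ft_force: [-0.1, -0.7, 0.0]
grip_width: 0.997
finger_force: 0.0
time: 2.78
position: [0.4904, 0.2031, 0.2507]
tcp_rot: [1.748, 2.61, 0.0]
ft_force: [0.4, 0.2, 0.4]
grip_width: 1.001
finger_force: 0.0
pos [0.49044378 0.20314318 0.25074117] j7 0.0687134501330365 ty 22.38899143125166
0.61 [0.19407752 0.19509324 0.35273804] ((525.833251953125, 151.6110076904297), (11.179874420166016, 171.9815216064453), 25.181682586669922)
tool d (rows) [-1.52807844  0.32708491  2.143641  ]
both.png
side.png
top.png
w2.78.png
```

```bash
sed -i 's/,s); t=/,s); c=c[c[:,2]<.2]; t=/' w.py; python3 -m inch '[[-0.8,0.1,0,0],[-0.8,0.11,0,0],[-0.8,0.11,0,0],[-0.8,0.11,0,0],[0,0,0,0]]'; python3 -m inch '[[0,0,0,0],[0,0,0,0]]'; python3 w.py; ls pics
```

```text
time: 3.3
position: [0.5579, 0.0821, 0.251]
tcp_rot: [1.761, 2.594, -0.005]
ft_force: [0.0, -0.6, 0.1]
grip_width: 0.999
finger_force: 0.0
time: 3.47
position: [0.5546, 0.0917, 0.2505]
tcp_rot: [-1.749, -2.608, -0.001]
ft_force: [-0.3, 1.2, -0.7]
grip_width: 0.998
finger_force: 0.0
pos [0.55462673 0.09174195 0.25045179] j7 0.31401756562752303 ty 22.32080294002281
0.59 [0.19374263 0.19485438 0.19563141] ((555.2479248046875, 89.35769653320312), (9.400228500366211, 43.00684356689453), 22.71241569519043)
tool d (rows) [-0.06356399 -0.00751969  2.13622396]
both.png
side.png
top.png
w2.78.png
w3.47.png
```

```bash
python3 -m inch '[[-0.06,0,0.6,0],[0,0,0.6,0],[0,0,0.5,0],[0,0,0.4,0],[0,0,0,0]]'; python3 -m inch '[[0,0,0,0],[0,0,0,0],[0,0,0,0]]'; python3 -m inch '[[0,0,0,0],[0,0,0,0],[0,0,0,0],[0,0,0,0],[0,0,0,0]]' 0;python3 -m inch '[[0,0,0,0],[0,0,0,0],[0,0,0,0],[0,0,0,0],[0,0,0,0]]'
```

```text
time: 3.98
position: [0.5528, 0.0905, 0.1635]
tcp_rot: [-1.743, -2.607, 0.007]
ft_force: [0.2, 0.3, -0.3]
grip_width: 1.005
finger_force: 0.0
time: 4.23
position: [0.5567, 0.0895, 0.1681]
tcp_rot: [1.748, 2.608, 0.003]
ft_force: [0.6, 0.4, -0.1]
grip_width: 1.001
finger_force: 0.0
time: 4.65
position: [0.5559, 0.0888, 0.1668]
tcp_rot: [1.75, 2.609, 0.0]
ft_force: [-0.1, 0.4, 0.6]
grip_width: 0.689
finger_force: 0.0
time: 5.07
position: [0.5558, 0.0889, 0.1666]
tcp_rot: [-1.75, -2.609, 0.0]
ft_force: [0.2, -0.5, 0.6]
grip_width: 0.333
finger_force: 0.0
```

```bash
for i in 1 2; do python3 -m inch '[[0,0,0,0],[0,0,0,0],[0,0,0,0],[0,0,0,0]]';done; python3 -m inch '[[0,0,0,0.5],[0,0,0,0.5],[0,0,0,1],[0,0,0,1],[0,0,0,1]]'
```

```text
time: 5.4
position: [0.5564, 0.0891, 0.1667]
tcp_rot: [1.75, 2.608, 0.002]
ft_force: [2.0, 0.6, -2.6]
grip_width: 0.103
finger_force: 30.0
time: 5.73
position: [0.5564, 0.0891, 0.1667]
tcp_rot: [1.75, 2.608, 0.001]
ft_force: [3.6, 0.5, -1.9]
grip_width: 0.105
finger_force: 30.0
time: 6.15
position: [0.556, 0.089, 0.1667]
tcp_rot: [2.181, 2.261, 0.0]
ft_force: [2.1, 0.5, -1.1]
grip_width: 0.106
finger_force: 30.0
```

```bash
python3 -m inch '[[0,0,0,1],[0,0,0,1],[0,0,0,1],[0,0,0,1],[0,0,0,1]]'; python3 -m inch '[[0,0,0,1],[0,0,0,1],[0,0,0,1],[0,0,0,1],[0,0,0,1]]'; python3 -c "
from h import *
s=read_state();R=Ro.from_rotvec(s['tcp_rot']).as_matrix();print(s['joint_positions'],s['torque'],np.degrees(np.arctan2(R[1,1],R[0,1])))"
```

```text
time: 6.57
position: [0.5554, 0.0891, 0.1667]
tcp_rot: [-2.618, -1.735, 0.001]
ft_force: [0.1, 0.3, -0.8]
grip_width: 0.102
finger_force: 30.0
time: 6.98
position: [0.555, 0.0894, 0.1667]
tcp_rot: [-2.931, -1.128, 0.002]
ft_force: [-0.4, 0.9, -0.2]
grip_width: 0.107
finger_force: 30.0
[-0.56591449  0.59541204  0.58698626  1.76022527 -0.40521209  0.91107678
 -0.64107118] [0.04684043 0.11126017 0.13031331] -47.91421507537512
```

```bash
cat > t.py <<'E'
from h import *
s=read_state();R=Ro.from_rotvec(s['tcp_rot']).as_matrix();print(s['joint_positions'].round(2),np.round(s['torque'],2),np.degrees(np.arctan2(R[1,1],R[0,1])))
E
python3 -m inch '[[0,0,0,1],[0,0,0,1],[0,0,0,1],[0,0,0,1],[0,0,0,1]]'; python3 -m inch '[[0,0,0,1],[0,0,0,1],[0,0,0,1],[0,0,0,1],[0,0,0,1]]'; python3 t.py; python3 -m inch '[[0,0,0,0.6],[0,0,0,0.6],[0,0,0,0.6],[0,0,0,0],[0,0,0,0]]'; python3 t.py
```

```text
time: 7.4
position: [0.5547, 0.0898, 0.1667]
tcp_rot: [-3.105, -0.467, 0.004]
ft_force: [-1.5, 1.4, 0.2]
grip_width: 0.109
finger_force: 30.0
time: 7.82
position: [0.5546, 0.0904, 0.1667]
tcp_rot: [-3.132, 0.216, 0.005]
ft_force: [-0.7, 2.8, 1.6]
grip_width: 0.102
finger_force: 30.0
[-0.7   0.66  0.83  1.76 -0.59  0.98 -1.34] [0.28 0.3  0.02] -97.87712695110277
time: 8.23
position: [0.5547, 0.0905, 0.1667]
tcp_rot: [-3.106, 0.453, 0.005]
ft_force: [-2.8, 3.3, 3.0]
grip_width: 0.106
finger_force: 30.0
[-0.72  0.68  0.88  1.76 -0.62  1.   -1.46] [ 0.8   0.65 -0.05] -106.59306279079742
```

```bash
for i in 1 2 3 4 5; do python3 -m inch '[[0,0,0,0.4],[0,0,0,0],[0,0,0,0]]' >/dev/null; python3 t.py; done
```

```text
[-0.72  0.68  0.89  1.76 -0.62  1.   -1.49] [ 0.87  0.69 -0.05] -108.57730417760224
[-0.73  0.69  0.9   1.76 -0.63  1.01 -1.52] [ 0.93  0.74 -0.07] -110.56682561194627
[-0.73  0.69  0.91  1.76 -0.64  1.01 -1.55] [ 0.93  0.8  -0.05] -112.56554980992607
[-0.74  0.69  0.92  1.76 -0.64  1.01 -1.57] [0.92 0.73 0.18] -114.50141234609127
[-0.74  0.7   0.92  1.76 -0.65  1.02 -1.6 ] [0.9  0.75 0.5 ] -116.39366456774354
```

```bash
python3 -m inch '[[0,0,0,0.4],[0,0,0,0],[0,0,0,0],[0,0,0,0],[0,0,0,0]]'; python3 t.py;python3 -m inch '[[0,0,0,0.4],[0,0,0,0],[0,0,0,0],[0,0,0,0],[0,0,0,0]]'; python3 t.py
```

```text
time: 9.9
position: [0.5549, 0.0906, 0.1666]
tcp_rot: [-3.044, 0.77, 0.005]
ft_force: [-4.0, 4.3, 4.6]
grip_width: 0.107
finger_force: 31.4
[-0.75  0.7   0.93  1.76 -0.66  1.02 -1.63] [0.98 0.78 0.63] -118.3857673321234
time: 10.32
position: [0.555, 0.0906, 0.1667]
tcp_rot: [-3.03, 0.823, 0.005]
ft_force: [-2.8, 4.0, 4.7]
grip_width: 0.116
finger_force: 32.2
[-0.75  0.71  0.94  1.76 -0.66  1.03 -1.66] [1.   0.77 0.57] -120.37927642966557
```

```bash
R='-'; python3 -m inch '[[0,0,0,-0.6],[0,0,0,-1],[0,0,0,-1],[0,0,0,-1],[0,0,0,-1]]'; python3 t.py; python3 -m inch '[[0,0,0,-1],[0,0,0,-1],[0,0,0,-1],[0,0,0,-1],[0,0,0,-1]]'; python3 -m inch '[[0,0,0,-1],[0,0,0,-1],[0,0,0,-1],[0,0,0,-1],[0,0,0,-1]]'; python3 t.py;  python3 -m inch '[[0,0,0,-1],[0,0,0,-1],[0,0,0,-1],[0,0,0,-0.7],[0,0,0,0]]';  python3 -m inch '[[0,0,0,0],[0,0,0,0],[0,0,0,0]]'; python3 t.py; python3 w.py; ls pics
```

```text
time: 10.73
position: [0.555, 0.0903, 0.1667]
tcp_rot: [-3.133, 0.202, 0.003]
ft_force: [-2.6, 4.0, 3.2]
grip_width: 0.103
finger_force: 30.0
[-0.7   0.66  0.83  1.76 -0.58  0.98 -1.33] [ 0.9   0.74 -0.04] -97.36130822720315
time: 11.15
position: [0.5551, 0.0899, 0.1667]
tcp_rot: [-3.102, -0.481, 0.002]
ft_force: [-3.3, 3.4, 3.5]
grip_width: 0.102
finger_force: 30.0
time: 11.57
position: [0.5553, 0.0896, 0.1667]
tcp_rot: [-2.925, -1.141, 0.001]
ft_force: [-2.4, 2.6, 2.4]
grip_width: 0.105
finger_force: 30.0
[-0.56  0.59  0.58  1.76 -0.4   0.91 -0.63] [ 0.58  0.62 -0.09] -47.393540685279625
time: 11.98
position: [0.5555, 0.0894, 0.1667]
tcp_rot: [-2.707, -1.592, -0.001]
ft_force: [-1.9, 4.3, 2.1]
grip_width: 0.106
finger_force: 29.9
time: 12.23
position: [0.5555, 0.0894, 0.1666]
tcp_rot: [-2.709, -1.589, 0.001]
ft_force: [-2.2, 3.5, 3.2]
grip_width: 0.107
finger_force: 29.9
[-0.51  0.58  0.49  1.76 -0.34  0.89 -0.38] [0.8  0.64 0.02] -29.22636585169357
pos [0.55549161 0.08940094 0.166623  ] j7 -0.3791911605698592 ty -29.22636585169357
0.77 [0.19357099 0.19470179 0.19538472] ((556.341064453125, 90.0453109741211), (42.27206039428711, 9.971966743469238), 61.293907165527344)
tool d (rows) [0.02442059 0.0107074  0.04056864]
both.png
side.png
top.png
w12.23.png
w2.78.png
w3.47.png
```

```bash
python3 -m inch '[[0,0,0,-0.9],[0,0,0,0],[0,0,0,0],[0,0,0,0],[0,0,0,0]]'; python3 w.py; mv pics/w12.6*.png pics/final.png; ls pics
```

```text
time: 12.75
position: [0.5555, 0.0894, 0.1666]
tcp_rot: [-2.645, -1.694, 0.0]
ft_force: [-2.8, 4.5, 3.5]
grip_width: 0.105
finger_force: 29.9
pos [0.55554977 0.08939472 0.16663987] j7 -0.316161039807457 ty -24.72487224217862
0.96 [0.19361926 0.19474697 0.19549055] ((556.2584228515625, 90.09481811523438), (42.407012939453125, 10.044722557067871), 65.78082275390625)
tool d (rows) [0.02329817 0.00880566 0.04099495]
both.png
side.png
top.png
w12.23.png
w12.75.png
w2.78.png
w3.47.pngmv: cannot stat 'pics/w12.6*.png': No such file or directory
```

View pics/w12.75.png

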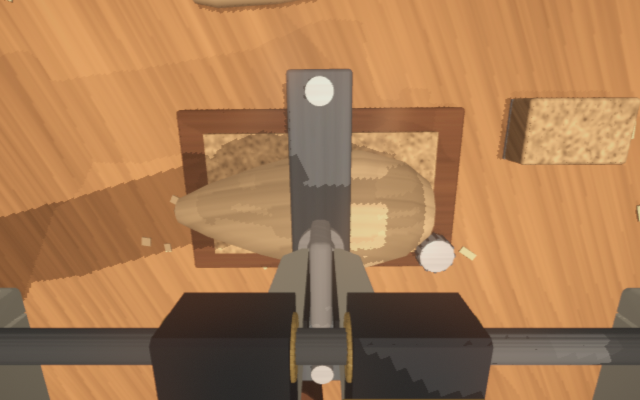

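The wrist view shows the paddle (about pixel 320, 290) gripped between the fingers and in line with the crossbar (320, 90 to 320, 230). The knob (436, 253) and sanding block (580, 130) are still in place.

```bash
python3 -c "
from plant import order
print(order.sign_off())"
```

```text
the job is handed in; nothing more can be done
None
```

I turned the thumbscrew clockwise to its hard stop, backed it off a quarter turn (paddle measured in line with the crossbar), and handed the job in with the fingers still gripping it at about 30 N; the hand-in returned no verdict.

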